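Ready the tea stove: lock the cartridge, fit the control knob and hold it in

ROBOT

A 6-joint arm with a two-finger parallel gripper is mounted at the origin on the work surface. World frame = base frame: x ahead of the robot, y to its left, z up, the work surface at z = 0. Lengths are in m, angles in rad, forces in N, time in s.
With the tool pointing down it reaches from about 0.35 to 0.725 m from the base axis. Payload 4.3 kg.
Tool frame: the origin (TCP) lies midway between the tips of the shut fingers; the grasp point (between the pads) lies 19 mm behind it (env.hold_point_z is the distance from the TCP to the grasp point, in m); z points along the fingers, y is the direction in which the jaws open and shut (so a half turn about z gives the same grasp; the last joint's range is limited). The gripper opens to 85 mm and grips with 20 to 120 N. Pads are 22 mm wide; open, the fingers measure 114 mm over their backs; the gripper's body (76 mm by 85 mm) begins 54 mm behind the grasp point. The pads swing forward as they close: fully open they stand 13 mm farther back than shut.
Start: joints at [-1.381, 0.377, 0.081, 1.274, 0, 1.46], TCP at [0.17, -0.549, 0.205] pointing down, gripper open.
Joint ranges: [-2.72, 2.72], [-0.84, 1.66], [-1.02, 1.22], [-1.77, 2.12], [-1.37, 1.28], [-3.14, 3.14]. Speed limits (rad/s): [2.57, 2.57, 3.14, 3.14, 3.14, 3.14].

INTERFACE

Orientations are given as a unit quaternion [x, y, z, w].
In Python, from workcell import env gives the robot as it stands. Calls block until the motion is done:
- env.movep(position, orientation): joint-space move of the TCP to a pose.
- env.move_linear(position, ori=None, feed=0.15, f_stop=None): straight line of the TCP; ori=None keeps the orientation; feed is the mean speed in m/s. With f_stop (N) it stops when the force on the tool has changed by that much, and returns True; else False.
- env.move_joints(angles): joint-space move.
- env.command_gripper(opening, f_grip=None): finger opening in m; f_grip is the grip in N (None keeps the last); returns when the fingers have stopped.
- env.sleep(seconds).
- env.inverse_kinematics(position, orientation): joint angles nearest the present ones, or None.
- env.sense(): the state.
- env.snapshot(name): name is "scene" or "top" or "wrist"; returns the picture (420x560x3 uint8, red, green, blue); there is no depth.
- env.camera_params(name): a dict with "fx", "fy", "cx", "cy" (pixels), "k1" (the pictures are not rectified: a ray, as slopes to the right and down, at radius r is drawn at 1 + k1 r^2 times it, then the intrinsics apply), "extrinsics" (4x4, takes a point from world to camera coordinates); the wrist camera has in their place "hand_eye" (4x4, takes a point from camera to tool coordinates, whose origin is the TCP and whose axes are the flange's). Camera axes: x right, y up, looking along -z (the intrinsics and any distortion apply to the point x, -y, -z); pixel columns grow to the right and rows downward; lengths in m; the calibration is good to about 2 mm. A picture is of the moment at which its call begins: read the wrist's pose just before it. camera_params takes no time and is no camera call.
A pose or a line that the arm cannot do raises env.Unreachable and nothing moves.
- env.sign_off(): hands the job in, once; it reports no verdict.
The state is a dict: "time_s": time; "joint_positions": joint angles; "joint_velocities": joint speeds; "joint_efforts": joint torques, N m; "tool_pos": TCP position; "ee_rot": TCP orientation; "contact_force": force on the tool from outside, world axes, zero at the start; "wrist_torque": the same for the moment, N m; "finger_gap": finger opening in m.
Only numpy, scipy, OpenCV 4.12 (cv2) and the standard library are available. Lean on these libraries where they do the work, as an engineer would, in place of code of your own. Each camera call takes 0.05 s, during which the arm holds its last target. There are 200 camera calls.

TASK

Get the tea stove on the carrom table ready to light. First turn the cartridge lock knob on the stove clockwise until it clicks past its detent; then pick up the loose pointer knob, turn it so that its D socket matches the flat of the stove's bare D shaft, push it fully home on the shaft, and press knob and shaft all the way down against the spring. Finish while still holding the knob pressed down, do not let go, and leave the cups and the striker where they are.

Things in the scene. Friction and masses are not known exactly. Their poses are not given: they have to be found in the camera images.
- stove: aluminium tea stove fixed to the table, 260 (x) by 300 (y) by 50 mm. Origin under its centre at table height. Control strip along its -x side (towards the robot), flat top 50 mm above the table; burner and pan support (165 mm across, up to 85 mm above the table) behind it, centred 42 mm to +x of the origin
- spindle: bare brass D shaft, upright on the control strip, at (-83, +75) mm from the stove's origin. Origin on its axis at the top of its steel collar (34 mm), 60 mm above the table at rest. Shaft rises 17 mm above that: 14 mm diameter, flat 1.5 mm from the axis, top edge chamfered. Flat and the collar's pointed tab (30 mm long) face +x of this body, at any angle to the stove. Turns very stiffly
- spindle_press (a joint): how far the spindle is pressed down (m): 0 at rest, 0.005 fully down (stop). Spring: starts to move at about 4 N, about 8 N fully down, springs back when released
- lock (a joint): angle of the cartridge lock knob (rad): 0 unlocked (stop), grows clockwise seen from above; stiffest at the start (about 0.15 N m), 0.6 is the middle of the detent, past which it snaps on by itself to 1.2, locked (stop)
- lock_grip (a point): point on the lock knob's axis at grip height, 87 mm above the table, on the control strip at (-83, -75) mm from the stove's origin. Round 44 mm skirt (top 64 mm above the table) under an upright black bar, 42 mm long along this point's x, 14 mm thick along y, its top 94 mm above the table. z up; turns with the knob
- knob: loose black pointer knob on the table, 34 mm high, 40 g. Origin under the socket's centre, z up, x to its nose (at 34 mm, white line on top; back at -25 mm). Flat flanks 26 mm apart across y, over x -20 to 20 mm. D socket opens below, 19 mm deep, 0.8 mm clearance, flat on the nose side: nose must point as the shaft's tab (x axes alike). Home: underside on the collar, origins coincide
- knob_nose (a point): tip of the loose knob's nose at its underside, 34 mm along the knob's x axis
- cup_a: white ceramic cup, 72 mm across, 68 mm high, on the blue tray; origin under its centre; leave alone
- cup_b: the other white ceramic cup on the tray, same size; leave alone
- cup_c: white ceramic cup of the same size standing on the table; leave alone
- tray: blue tea tray fixed to the table, 300 by 220 by 22 mm, origin under its centre; leave alone
- striker: cream acrylic carrom striker, disc 41 mm across, 9 mm thick, flat on the table; origin under its centre; leave alone
Not all that is in view belongs to the job. What is meant by the knob is not red, and is the smaller of those in its own colour.

How it is judged:
On the way, in this order (a step that is already met when the one before it is completed fails the run):
1. the cartridge lock has clicked past its detent (value of joint lock above 1.05 rad), for 0.2 s.
2. the knob is keyed and fully home on the D shaft (z of knob in the frame of spindle below 0.003 m and horizontal distance between knob and spindle below 0.003 m and angle between the x axis of knob and the x axis of spindle, either way round below 0.3 rad and x of knob_nose in the frame of spindle above 0.02 m), for 0.2 s.
At the end, for the whole second after the job is handed in: Lock past its detent (above 1.05 rad); knob home on the shaft (underside within 3 mm of the collar, axes within 3 mm, upright within 0.12 rad, nose over the tab within 0.3 rad); spindle held down more than 3.5 of its 5 mm, fingers on the knob with more than 2 N (all of step 2 and value of joint lock above 1.05 rad and z of knob in the frame of spindle above -0.003 m and angle between knob's own z axis and vertical below 0.12 rad and value of joint spindle_press above 0.0035 m and contact force between the fingers and knob above 2 N); the arm keeps its last pose, push and grip.
It fails at once if the striker was disturbed (distance of striker from where it was at the start of the episode above 0.02 m).
It fails at once if a cup was disturbed (distance of any of cup_a, cup_b, cup_c from where it was at the start of the episode above 0.02 m).
It also fails if it takes over 48 s, if anything falls off the work surface, if the arm or the gripper's body presses on something with over 40 N, if the wrist force passes 120 N, or if a joint passes its speed limit or range.

## Working session

There is one attempt and no reset: what is moved stays moved. The work goes in short steps, each a Python script; the robot and the scene stay as the last script left them, time stands still between calls to the robot, and variables do not carry over. Pictures are saved under pics/ and viewed, about 8 in all and at most 12, crops included, and the job is handed in when it is done.

```bash
mkdir -p pics; ls; python3 - <<'E'
from workcell import env
import cv2,numpy as np
for n in ("top","scene"):
    im=env.snapshot(n); cv2.imwrite(f"pics/{n}0.png",cv2.resize(im[...,::-1],(784,588)) )
    cv2.imwrite(f"pics/{n}0raw.png",im[...,::-1])
    print(n,env.camera_params(n))
print(env.camera_params("wrist")); s=env.sense(); print(s, env.hold_point_z)
E
```

```text
pics
top {'fx': 500.5072771422114, 'fy': 500.5072771422114, 'cx': 280.4140121692632, 'cy': 212.63113118431465, 'k1': -0.11228083362302496, 'extrinsics': array([[ 0.0106902 , -0.99991323,  0.00769779,  0.02260135],
       [ 0.99340964,  0.0114986 ,  0.11403978, -0.55372248],
       [-0.1141184 ,  0.00642795,  0.99344636, -1.33283519],
       [ 0.        ,  0.        ,  0.        ,  1.        ]])}
scene {'fx': 518.1700457321546, 'fy': 518.1700457321546, 'cx': 284.33460387609693, 'cy': 210.8897441104468, 'k1': -0.13002530276760096, 'extrinsics': array([[ 0.11313961,  0.99356942, -0.00438653, -0.0879119 ],
       [-0.51983136,  0.06295545,  0.85194599,  0.20808731],
       [ 0.84674364, -0.09410858,  0.5236113 , -1.75336116],
       [ 0.        ,  0.        ,  0.        ,  1.        ]])}
{'fx': 327.05281437822026, 'fy': 327.05281437822026, 'cx': 277.32144133112035, 'cy': 206.04026852276442, 'k1': -0.06465316020034345, 'hand_eye': array([[-7.46727485e-04,  9.55247989e-01,  2.95805211e-01,
         7.65421655e-02],
       [ 9.99999525e-01,  8.98538130e-04, -3.77273986e-04,
        -5.58228
[... 198 characters left out ...]
'joint_positions': array([-1.38132326e+00,  3.78016451e-01,  7.97575020e-02,  1.27442508e+00,
       -1.85166015e-05,  1.46049096e+00]), 'joint_velocities': array([ 0.00171197, -0.00106625,  0.00175098, -0.00051836, -0.00142815,
       -0.00041102]), 'joint_efforts': array([ 1.65529556e-03, -4.64691889e+01,  2.70583123e+01,  1.20168194e-02,
        3.42375608e-05,  7.20758322e-06]), 'tool_pos': array([ 0.16967574, -0.54871305,  0.2043385 ]), 'ee_rot': array([ 9.88787185e-01,  1.49328535e-01, -4.66025405e-05, -9.42745187e-04]), 'contact_force': array([-0.35484764,  0.23739466, -0.2090131 ]), 'wrist_torque': array([0.04125419, 0.02209475, 0.05200155]), 'finger_gap': 0.08503197032770915} 0.0187
```

View pics/top0.png

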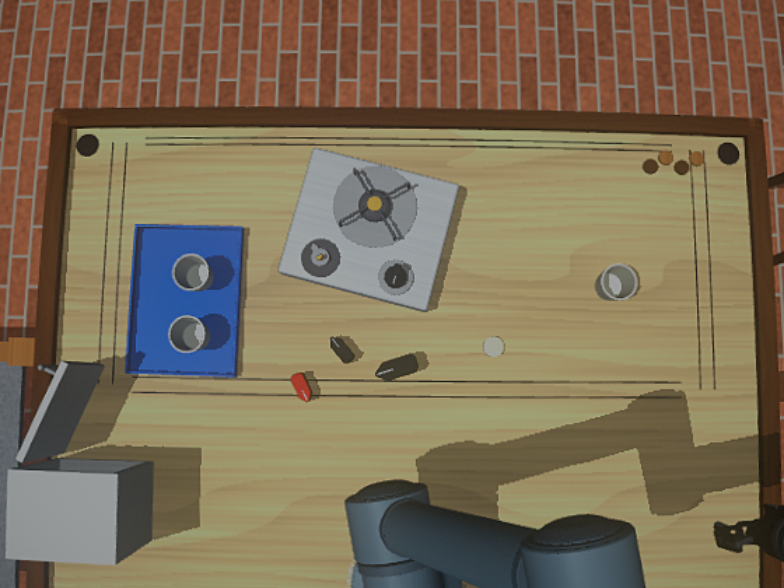

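View pics/scene0.png

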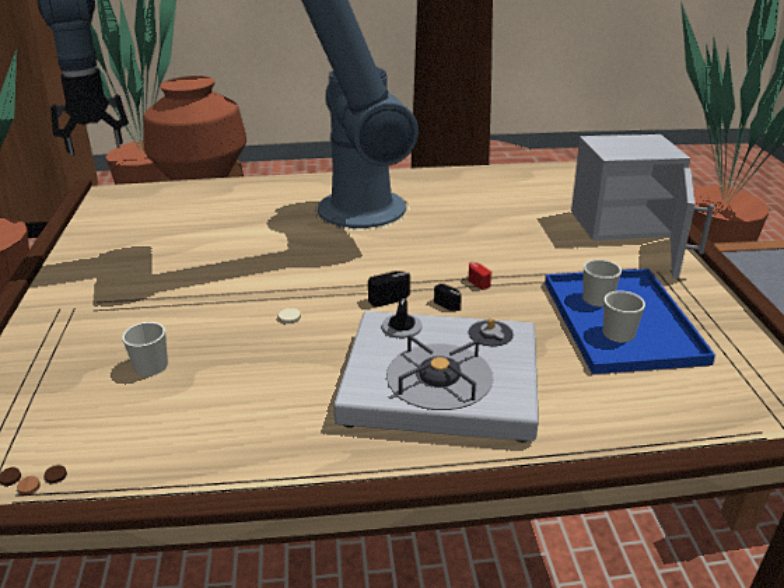

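The top view shows the stove with its D shaft at (320,257), the lock knob at (397,276), the small black knob at (343,349), a larger black decoy at (398,367), a red decoy, and the striker at (494,346). Next I'll turn these pixels into positions and take wrist views from closer in.

```bash
cat > h.py <<'E'
from workcell import env
import numpy as np, cv2
from scipy.spatial.transform import Rotation as R
def cam(n,s=None):
    c=env.camera_params(n); K=np.array([[c['fx'],0,c['cx']],[0,c['fy'],c['cy']],[0,0,1]])
    if n=="wrist":
        T=np.eye(4); T[:3,:3]=R.from_quat(s['ee_rot']).as_matrix(); T[:3,3]=s['tool_pos']
        E=np.linalg.inv(T@c['hand_eye'])
    else: E=c['extrinsics']
    F=np.diag([1.,-1,-1,1])@E   # cv convention
    return K,np.array([c['k1'],0,0,0,0]),F
def px2w(C,uv,z):
    K,d,F=C; p=cv2.undistortPoints(np.array([[uv]],float),K,d)[0,0]
    Rm=F[:3,:3].T; o=-Rm@F[:3,3]; r=Rm@np.array([p[0],p[1],1]); return o+r*(z-o[2])/r[2]
def w2px(C,P):
    K,d,F=C; return cv2.projectPoints(np.array(P,float).reshape(-1,1,3),F[:3,:3],F[:3,3],K,d)[0][:,0]
def down(yaw): # tool z down; tool x axis at angle yaw in world
    return (R.from_euler('z',yaw)*R.from_euler('x',np.pi)).as_quat()
E
python3 - <<'E'
from h import *
C=cam("top")
for n,uv,z in (("spindle",(320,257),.077),("lock",(397,276),.094),("knob",(343,349),.034),("big",(398,367),.034),("striker",(494,346),.009),("cupc",(618,282),.068),("st1",(314,149),.05),("st2",(466,185),.05),("st3",(428,310),.05),("st4",(279,271),.05)):
    print(n,px2w(C,np.array(uv)/1.4,z).round(3))
s=env.sense(); print(R.from_quat(s['ee_rot']).as_matrix().round(2))
S=cam("wrist",s); print(np.linalg.inv(S[2])[:3].round(2))
print(env.inverse_kinematics([0.42,0.07,0.30],down(0)),env.inverse_kinematics([0.42,0.07,0.30],down(np.pi)))
E
```

```text
spindle [0.624 0.168 0.077]
lock [0.587 0.021 0.094]
knob [0.452 0.123 0.034]
big [0.419 0.017 0.034]
striker [ 0.462 -0.172  0.009]
cupc [ 0.585 -0.405  0.068]
st1 [0.846 0.188 0.05 ]
st2 [ 0.776 -0.113  0.05 ]
st3 [ 0.528 -0.039  0.05 ]
st4 [0.601 0.249 0.05 ]
[[ 0.96  0.3  -0.  ]
 [ 0.3  -0.96  0.  ]
 [ 0.   -0.   -1.  ]]
[[ 0.29 -0.91 -0.28  0.24]
 [-0.96 -0.28 -0.09 -0.53]
 [-0.    0.3  -0.96  0.37]]
[ 0.0159319   0.06255173 -0.07795457  1.43029003  0.         -3.12566075] [ 0.0159319   0.06255173 -0.07795457  1.43029003  0.          0.0159319 ]
```

```bash
python3 - <<'E'
from h import *
env.movep([.515,.09,.22],down(0.3)); env.sleep(.3)
s=env.sense(); im=env.snapshot("wrist"); np.save("pics/w1.npy",im); np.savez("pics/w1s.npz",ee_rot=s['ee_rot'],tool_pos=s['tool_pos'])
print(s['time_s'],s['tool_pos'],s['joint_positions'].round(3))
C=cam("wrist",s); print(w2px(C,[[.624,.168,.06],[.587,.021,.094],[.452,.123,.034]]).round())
cv2.imwrite("pics/w1.png",cv2.resize(im[...,::-1],(800,600),interpolation=cv2.INTER_CUBIC))
E
```

```text
2.975 [0.51507219 0.08968635 0.22000231] [ 0.051  0.267 -0.036  1.268 -0.     2.893]
[[232.  50.]
 [375. 138.]
 [234. 220.]]
```

View pics/w1.png

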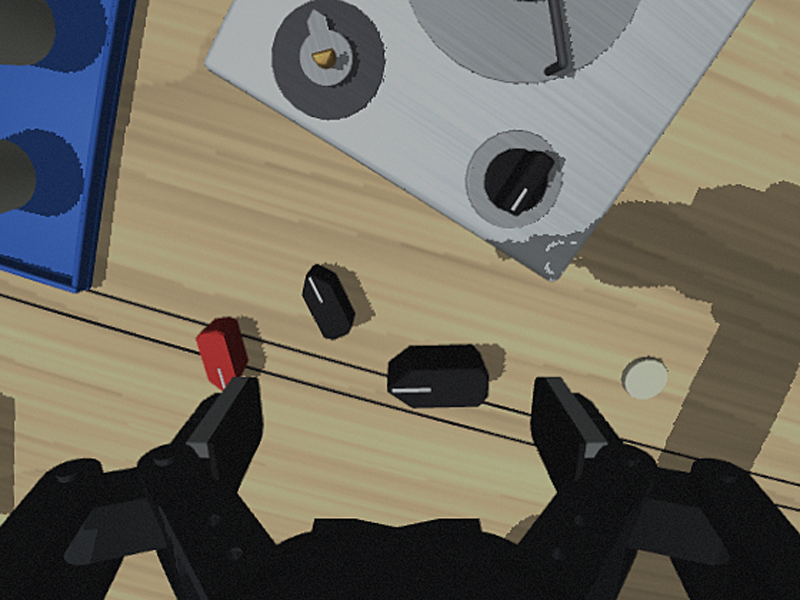

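The wrist view shows the collar tab of the shaft pointing up-left at about (318,15), the shaft at (324,58), the lock bar at (518,182) with its white line towards (515,205), and the small knob at (328,300) with its nose and white line up-left. I'll zoom in on these three.

```bash
python3 - <<'E'
import numpy as np,cv2
im=np.load("pics/w1.npy")[...,::-1]
t=[]
for x,y in ((190,2),(320,90),(190,172)):
    c=cv2.resize(im[y:y+80,x:x+80],(400,400),interpolation=cv2.INTER_CUBIC) if 0 else cv2.resize(im[y:y+80,x:x+80],(264*1,264),interpolation=cv2.INTER_CUBIC)
    c=np.clip(c.astype(float)*1.6,0,255).astype(np.uint8)
    for k in range(0,80,10):
        p=int(k*3.3); cv2.putText(c,str(x+k),(p,8),0,.3,(0,255,255)); cv2.putText(c,str(y+k),(0,p+8),0,.3,(0,255,255))
        cv2.line(c,(p,10),(p,14),(0,255,255)); cv2.line(c,(20,p),(24,p),(0,255,255))
    t.append(c)
cv2.imwrite("pics/crops.png",np.hstack(t))
E
```

```text
(no output)
```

View pics/crops.png

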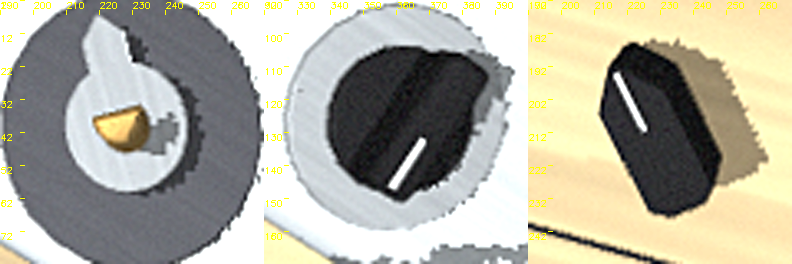

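```bash
cat > fit.py <<'E'
from h import *
from scipy.optimize import minimize
def mask_near(m,uv):
    n,l,st,c=cv2.connectedComponentsWithStats(m.astype(np.uint8)); i=1+np.argmin(np.hypot(*(c[1:]-uv).T)+1e3*(st[1:,4]<100)); return l==i
def draw(polys,shape,S=8):
    m=np.zeros(shape,np.uint8)
    for p in polys: cv2.fillPoly(m,[np.round((p)*256).astype(np.int32)],255,lineType=cv2.LINE_AA,shift=8)
    return m/255.
def pose(P,x,y,a): c,s=np.cos(a),np.sin(a); P=np.array(P); return np.c_[x+c*P[:,0]-s*P[:,1],y+s*P[:,0]+c*P[:,1],P[:,2]]
def knob_polys(C,p,z0=0):
    x,y,a,nw,bw=p; o=[(.034,nw),(.02,.013),(-.02,.013),(-.025,bw),(-.025,-bw),(-.02,-.013),(.02,-.013),(.034,-nw)]
    q=w2px(C,np.vstack([pose([(u,v,z0+h) for u,v in o],x,y,a) for h in (0,.034)])); return [cv2.convexHull(q.astype(np.float32))[:,0]]
def collar_polys(C,p):
    x,y,a,w,b=p; t=np.linspace(0,2*np.pi,60); c=[(.017*np.cos(k),.017*np.sin(k),.06) for k in t]
    tb=[(0,w,.06),(b,w,.06),(.030,0,.06),(b,-w,.06),(0,-w,.06)]
    return [w2px(C,pose(c,x,y,a)),w2px(C,pose(tb,x,y,a))]
def fit(C,M,f,p0,steps,roi=None):
    roi=np.ones(M.shape) if roi is None else roi
    cost=lambda p:(np.abs(draw(f(C,p),M.shape)-M)*roi).sum()
    p=np.array(p0,float)
    for k in (1,.3):
        r=minimize(cost,p,method='Nelder-Mead',options=dict(initial_simplex=np.vstack([p]+[p+k*np.eye(len(p))[i]*steps[i] for i in range(len(p))]),maxiter=600,xatol=1e-6,fatol=1e-2)); p=r.x
    return p,r.fun
E
cat > m1.py <<'E'
from fit import *
im=np.load("pics/w1.npy").astype(int); s=np.load("pics/w1s.npz"); C=cam("wrist",s)
g=im.sum(2)/3
k=mask_near((g<45),(231,210)); print("knob area",k.sum(), g[215,228],g[230,250],g[200,260])
kp=fit(C,k,knob_polys,[.452,.123,1.0,.004,.006],[.005,.005,.3,.002,.002])
k2=fit(C,k,knob_polys,[.452,.123,2.0,.004,.006],[.005,.005,.3,.002,.002])
print(kp,k2)
print("collar",g[50,222],"skirt",g[60,210],"sh",g[42,240],"brass",im[40,228])
col=cv2.morphologyEx((g>110).astype(np.uint8),cv2.MORPH_CLOSE,np.ones((3,3)))
col=mask_near(col>0,(228,41)); print(col.sum())
roi=np.ones(col.shape); roi[32:52,226:252]=0; roi[:, 275:]=0
for a in (1.3,1.8): print(fit(C,col,collar_polys,[.624,.168,a,.006,.022],[.005,.005,.3,.001,.002],roi))
e=lambda t,x,y,z:px2w(C,(x+t[0]/3.3,y+t[1]/3.3),z)
print("collar man",e((126,130),190,2,.06),e((106,18),190,2,.06))
a,b=e((392-264,187),320,90,.094),e((422-264,140),320,90,.094); print("lock line",a,b,np.arctan2(*(a-b)[1::-1]))
m=cv2.imwrite("pics/masks.png",np.hstack([k,col])*255)
E
python3 m1.py
```

```text
knob area 1185 32.666666666666664 141.66666666666666 150.0
(array([0.45317273, 0.12883604, 0.71849327, 0.0026352 , 0.00699899]), np.float64(223.58823529411762)) (array([4.54114779e-01, 1.30065852e-01, 7.17012078e-01, 8.68971008e-06,
       8.41804927e-03]), np.float64(197.74901960784314))
collar 144.0 skirt 71.66666666666667 sh 82.33333333333333 brass [169 137  80]
1123
(array([0.63101298, 0.17342831, 0.5501701 , 0.00545658, 0.02328831]), np.float64(69.29803921568627))
(array([0.63142211, 0.17371271, 1.65395454, 0.00440553, 0.02036551]), np.float64(312.36470588235295))
collar man [0.62991278 0.17311823 0.06      ] [0.65630345 0.18603441 0.06      ]
lock line [0.57575244 0.03205723 0.094     ] [0.59002859 0.02879641 0.094     ] 2.9170346464975827[ WARN:0@5.628] global loadsave.cpp:1063 imwrite_ Unsupported depth image for selected encoder is fallbacked to CV_8U.
```

```bash
cat > m2.py <<'E'
from h import *
def shot(n,pos,yaw):
    env.movep(pos,down(yaw)); env.sleep(.3); s=env.sense(); im=env.snapshot("wrist")
    np.save(f"pics/{n}.npy",im); np.savez(f"pics/{n}s.npz",ee_rot=s['ee_rot'],tool_pos=s['tool_pos']); print(n,s['time_s'],s['tool_pos'],s['joint_positions'].round(2)); return im
a=shot("kn",[.453,.129,.13],np.pi+.72)
b=shot("sp",[.630,.172,.15],np.pi+.5)
c=shot("lo",[.589,.027,.18],np.pi-.24)
o=[cv2.resize(np.clip(i[:,120:440,::-1]*1.5,0,255).astype(np.uint8),(266,350)) for i in (a,b,c)]
cv2.imwrite("pics/w2.png",np.hstack(o))
E
python3 m2.py
```

```text
kn 6.2333 [0.45300953 0.12900491 0.12999518] [ 0.14  0.21 -0.35  1.01  0.   -0.58]
sp 7.3417 [0.62920698 0.17183207 0.15049676] [ 0.17  0.56  0.22  1.24 -0.   -0.33]
lo 8.35 [0.58910416 0.02809529 0.17957582] [-0.06  0.42  0.07  1.23  0.    0.18]
```

View pics/w2.png

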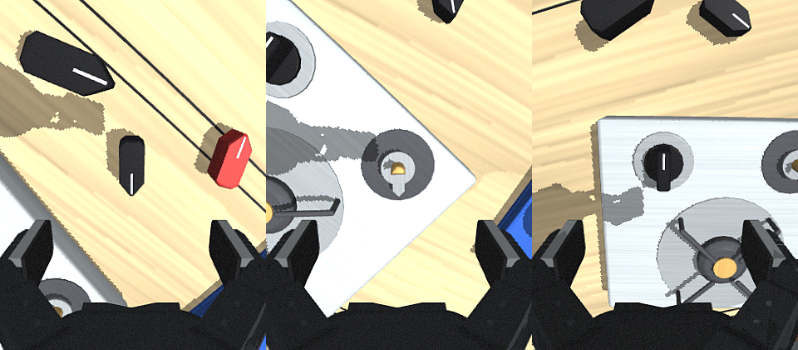

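The knob is at about (132,165) with its nose pointing down, the shaft at (398,170) with its tab down, and the lock bar at (663,160) upright, so all three line up closely with the jaws. I'll fit the outlines and overlay them to check.

```bash
cat > m3.py <<'E'
from fit import *
def load(n): return np.load(f"pics/{n}.npy"),cam("wrist",np.load(f"pics/{n}s.npz"))
t=[]
def crop(im,polys,c):
    x,y=int(c[0])-40,int(c[1])-40; o=cv2.resize(np.clip(im[y:y+80,x:x+80,::-1]*1.4,0,255).astype(np.uint8),(264,264),interpolation=cv2.INTER_CUBIC)
    for p in polys: cv2.polylines(o,[np.int32((p-[x-.5,y-.5])*3.3)],True,(0,255,0),1)
    t.append(o)
im,C=load("kn"); g=im.mean(2); m=mask_near(g<45,(279,198)); m=cv2.morphologyEx(m.astype(np.uint8),cv2.MORPH_CLOSE,np.ones((7,7)))>0
p,c=fit(C,m,knob_polys,[.453,.129,.72,.002,.008],[.005,.005,.2,.002,.002]); print("knob",p,c,m.sum()); crop(im,knob_polys(C,p),(279,198))
im,C=load("sp"); g=im.mean(2); print(im[215,279],g[190:232:3,279].round())
m=cv2.morphologyEx((g>100).astype(np.uint8),cv2.MORPH_CLOSE,np.ones((5,5))); m=mask_near(m>0,(279,206)); 
p,c=fit(C,m,collar_polys,[.63,.172,.5,.0055,.022],[.005,.005,.2,.001,.002]); print("spindle",p,c,m.sum()); crop(im,collar_polys(C,p),(279,206))
im,C=load("lo"); g=im.mean(2); 
bar=[(.021,.007),(.021,-.007),(-.021,-.007),(-.021,.007)]
def skirt(C,p): return [w2px(C,[(p[0]+p[2]*np.cos(a),p[1]+p[2]*np.sin(a),.064) for a in np.linspace(0,6.28,60)])]
print(w2px(C,[.589,.027,.094]),w2px(C,[.625,.17,.06]))
crop(im,[w2px(C,pose([(u,v,.094) for u,v in bar],.589,.027,-.24))]+skirt(C,(.589,.027,.022)),(278,190))
cv2.imwrite("pics/ov.png",np.hstack(t))
E
python3 m3.py
```

```text
knob [4.52203584e-01 1.30102684e-01 7.18889673e-01 2.41035006e-06
 3.52911028e-03] 174.7450980392157 1894
[139 144 146] [143. 142.  60.  75. 137. 143.  82. 144. 144. 142. 142. 146. 144. 143.]
spindle [0.63036116 0.17441572 0.53620872 0.00578993 0.02152178] 132632.01176470588 133716
[[274.99436551 201.46375239]] [[434.31190886 192.38586194]]
```

View pics/ov.png

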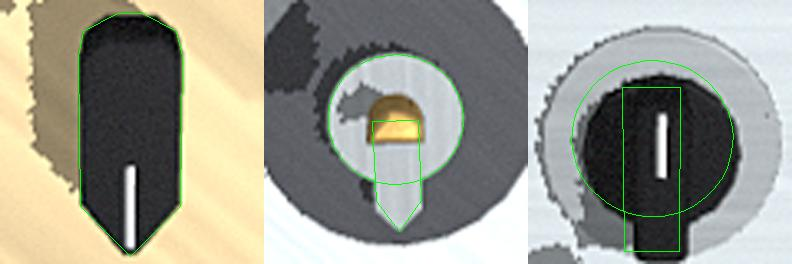

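```bash
python3 - <<'E'
from fit import *
C=cam("wrist",np.load("pics/los.npz"))
q=w2px(C,[.589,.027,.064])[0]+[2.7,5.2]; L=px2w(C,q,.064); print(L)
S=np.array([.6304,.1744]); d=S-L[:2]; print(np.hypot(*d),-np.arctan2(*d))
# bar sides from image: tile bar centre line x~661 bottom 263
x0,y0=278-40,190-40
tp=lambda u,v:(x0+u/3.3-.5,y0+v/3.3-.5)
a,b=px2w(C,tp(133,115),.094),px2w(C,tp(132,178),.094); print(np.arctan2(*(b-a)[1::-1]))
e=[px2w(C,tp(u,258),.094) for u in (106,160)]; print(e)
for y in (np.pi-.26,np.pi-1.6): print(env.inverse_kinematics([*L[:2],.07],down(y)))
E
```

```text
[0.59429986 0.02821534 0.064     ]
0.15057613926688665 -0.24210497352404386
-0.25370642801954024
[array([0.61006848, 0.01721386, 0.094     ]), array([0.61329198, 0.03046887, 0.094     ])]
[-0.0591528   0.48724543 -0.10766726  0.97588364  0.          0.2008472 ]
[-0.0591528   0.48724543 -0.10766726  0.97588364  0.          1.5408472 ]
```

The lock–shaft distance comes out at 150.6 mm against the specified 150, so I'll turn the lock now.

```bash
cat > m4.py <<'E'
from h import *
x,y=.5945,.0285; y0=np.pi-.247
env.command_gripper(.05); env.movep([x,y,.12],down(y0))
print(env.move_linear([x,y,.0695],feed=.08,f_stop=12))
env.command_gripper(0,50); s=env.sense(); print(s['finger_gap'],s['contact_force'],s['time_s'])
for k in range(1,7):
    env.movep([x,y,.0695],down(y0-.2*k)); s=env.sense(); print(k,s['finger_gap'].round(4),s['wrist_torque'].round(2),s['contact_force'].round(1),s['joint_positions'][5].round(3))
env.command_gripper(.05); env.move_linear([x,y,.15]); env.movep([x,y,.18],down(y0))
env.sleep(.2); s=env.sense(); im=env.snapshot("wrist"); print(s['time_s'])
cv2.imwrite("pics/lk.png",cv2.resize(im[...,::-1],(560,420)))
E
python3 m4.py
```

```text
False
-3.15512168957529e-05 [-0.34340741  0.42512703 -0.65205403] 10.5083Traceback (most recent call last):
  File "m4.py", line 7, in <module>
    env.movep([x,y,.0695],down(y0-.2*k)); s=env.sense(); print(k,s['finger_gap'].round(4),s['wrist_torque'].round(2),s['contact_force'].round(1),s['joint_positions'][5].round(3))
                                                                 ^^^^^^^^^^^^^^^^^^^^^
AttributeError: 'float' object has no attribute 'round'
```

The fingers closed on nothing (gap 0). I'll stop and look.

```bash
python3 - <<'E'
from h import *
s=env.sense(); print(s['time_s'],s['tool_pos'],s['finger_gap'],s['contact_force'],s['wrist_torque'],s['joint_positions'].round(2))
im=env.snapshot("wrist"); im2=env.snapshot("scene")
C=cam("scene"); q=w2px(C,[.5945,.0285,.09])[0].astype(int); print(q)
b=im2[q[1]-50:q[1]+50,q[0]-66:q[0]+67]
cv2.imwrite("pics/dbg.png",np.hstack([cv2.resize(im[...,::-1],(400,300)),cv2.resize(b[...,::-1],(399,300))]))
E
```

```text
10.8167 [0.59447893 0.02851558 0.06947849] -8.27678770226539e-05 [0.31178808 0.01548645 0.09125692] [ 0.02323909  0.03393802 -0.0229254 ] [-0.06  0.49 -0.11  0.98  0.    0.39]
[287 220]
```

View pics/dbg.png

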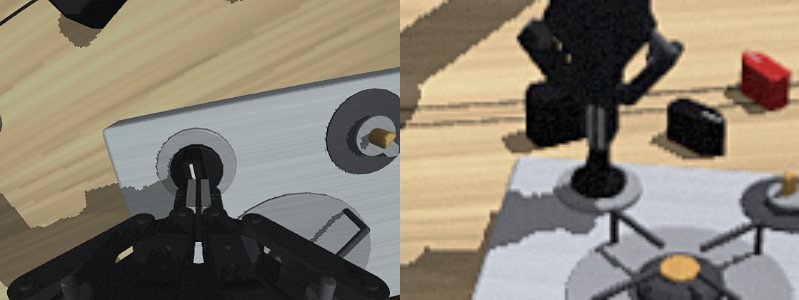

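```bash
python3 - <<'E'
from fit import *
s=env.sense(); im=env.snapshot("wrist"); im2=env.snapshot("scene")
bar=[(.021,.007),(.021,-.007),(-.021,-.007),(-.021,.007)]
def ov(im,C,c,col=True):
    k=5; x,y=int(c[0])-40,int(c[1])-50
    o=cv2.resize(np.clip(im[y:y+100,x:x+80,::-1]*1.9,0,255).astype(np.uint8),(400,500),interpolation=cv2.INTER_CUBIC)
    T=lambda p:np.int32((p-[x-.5,y-.5])*k)
    for z,cl in ((.094,(0,255,0)),(.064,(0,255,255))):
        cv2.polylines(o,[T(w2px(C,pose([(u,v,z) for u,v in bar],.5945,.0285,-.247)))],True,cl,1)
    cv2.circle(o,T(w2px(C,s['tool_pos']))[0].tolist(),4,(0,0,255),1); cv2.circle(o,T(w2px(C,s['tool_pos']+[0,0,.0187]))[0].tolist(),4,(255,0,255),1)
    return o
C=cam("wrist",s); D=cam("scene"); g=[.5945,.0285,.08]
cv2.imwrite("pics/dbg2.png",np.hstack([ov(im,C,w2px(C,g)[0]),ov(im2,D,w2px(D,g)[0])]))
E
```

```text
(no output)
```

View pics/dbg2.png

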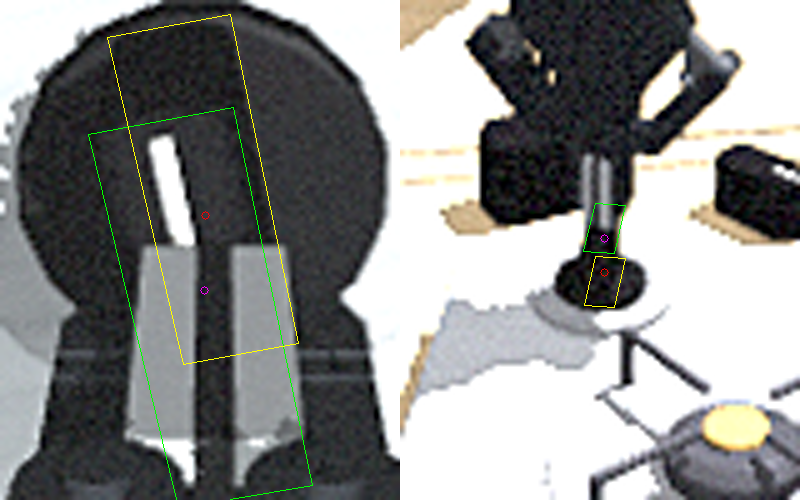

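The overlay shows the finger ends about 25–30 mm further back than the reported TCP, at or above the bar's top. That would explain the empty close. I'll check it by touching clear table with the shut fingers.

```bash
python3 - <<'E'
from h import *
x,y=.5945,.0285
env.move_linear([x,y,.13],feed=.2)
env.movep([.45,-.075,.06],down(np.pi-.25)); s0=env.sense()
r=env.move_linear([.45,-.075,-.038],feed=.06,f_stop=4); s=env.sense(); print(r,s['tool_pos'],s['contact_force']-s0['contact_force'],s['finger_gap'],s['time_s'])
env.move_linear([.45,-.075,.12],feed=.2)
E
```

```text
True [ 0.44958975 -0.07488408 -0.02607094] [-1.29893904  0.76211197  8.24759867] 1.1466801571458172e-05 13.5417
```

Contact came at a reported z of −0.026, so the real fingertips sit about 26 mm behind the reported TCP. I'll lower all grasp heights by 26 mm and redo the lock.

```bash
sed -i 's/\.0695/.0435/g; s/\.round(4)//; s/y,\.12\]/y,.10]/' m4.py; sed -i 's/env.command_gripper(0,50); s=env.sense(); print(s/&/; /command_gripper(0,50)/a if s["finger_gap"]<.008: raise SystemExit("missed")' m4.py; cat >> m4.py <<'E'
im3=im[150:230,238:318,::-1]; cv2.imwrite("pics/lk.png",np.hstack([cv2.resize(im[...,::-1],(400,300)),cv2.resize(im3,(300,300))]))
E
python3 m4.py
```

```text
False
0.01284024159032851 [-1.35217656 -4.46359466  4.89549036] 16.9833
1 0.013120019880577701 [-0.97  0.48  0.05] [-1.8 -5.4  6.2] 0.388
2 0.013058814297044604 [-1.13  0.56  0.05] [-2.3 -6.5  5.4] 0.588
3 0.012689792094667873 [-1.26  0.67  0.03] [-3.9 -7.3  7.4] 0.789
4 0.012663676074810741 [-1.36  0.76 -0.1 ] [-4.3 -8.   6.8] 0.989
5 0.013117396337739621 [-1.47  0.98 -0.15] [-6.  -7.9  8.5] 1.189
6 0.013040635027151356 [-1.5   1.06  0.01] [-6.3 -7.9  8.7] 1.389
21.4417
```

View pics/lk.png

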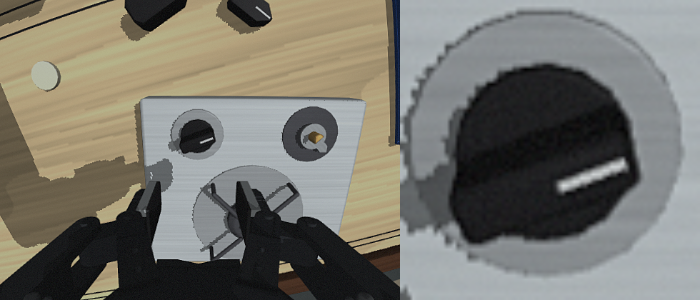

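The lock bar has turned about 70° clockwise and rests in the locked position, with its white line now pointing right. Next I'll grasp the knob with its nose on the camera side, then hold it near the shaft and picture both together.

```bash
cat > m5.py <<'E'
from h import *
x,y,a=.4522,.1301,.719
env.movep([x,y,.06],down(a)); env.command_gripper(.055)
print(env.move_linear([x,y,-.018],feed=.1,f_stop=10))
env.command_gripper(0,40); s=env.sense(); print(s['finger_gap'],s['contact_force'],s['time_s'])
if s['finger_gap']<.02: raise SystemExit
env.move_linear([x,y,.10],feed=.15)
b=.54; S=np.array([.6304,.1744]); p=S-.06*np.array([np.cos(b),np.sin(b)])
env.movep([*p,.10],down(b)); env.sleep(.3); s=env.sense(); im=env.snapshot("wrist")
np.save("pics/hd.npy",im); np.savez("pics/hds.npz",ee_rot=s['ee_rot'],tool_pos=s['tool_pos'])
print(s['time_s'],s['tool_pos'],s['finger_gap'],s['contact_force'])
cv2.imwrite("pics/hd.png",cv2.resize(np.clip(im[60:340,140:420,::-1]*1.3,0,255).astype(np.uint8),(600,600),interpolation=cv2.INTER_CUBIC))
E
python3 m5.py
```

```text
False
0.025060487578340545 [ 0.39427829 -0.35390675  5.83325641] 25.0583
26.8667 [0.57796855 0.14354189 0.10013963] 0.02519673555770955 [-0.00955652  0.00743218 -0.78263947]
```

View pics/hd.png

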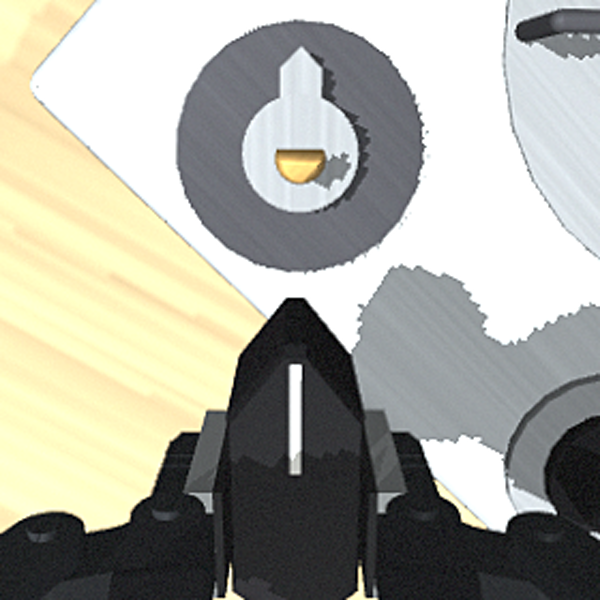

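The view shows the tab straight up at (301,45), the shaft at (300,165), and the held knob's nose tip at (293,298) with its white line from (295,364) to (295,474). Knob and tab are closely parallel. Next I'll compute the offsets.

```bash
cat > m6.py <<'E'
from m3 import *
im,C=load("hd"); s=np.load("pics/hds.npz"); g=im.mean(2); k=280/600
px=lambda u,v:(140+u*k-.5,60+v*k-.5)
m=cv2.morphologyEx((g>100).astype(np.uint8),cv2.MORPH_CLOSE,np.ones((7,7))); m=mask_near(m>0,px(300,150)); print(m.sum())
roi=np.zeros(m.shape); c=px(300,140); cv2.circle(roi,(int(c[0]),int(c[1])),52,1,-1)
M=((g>100)|((im[...,0]-im[...,2].astype(int))>40)); M=cv2.morphologyEx(M.astype(np.uint8),cv2.MORPH_CLOSE,np.ones((7,7)))>0
p,cst=fit(C,M,collar_polys,[.6304,.1744,.54,.0055,.022],[.003,.003,.1,.001,.002],roi); print("collar",p,cst)
# line in knob frame, from kn
K2=load("kn")[1]; L=[px2w(K2,(239+u/3.3-.5,158+v/3.3-.5),.034)[:2] for u,v in ((131,165),(129,250))]
r=lambda a:np.array([[np.cos(a),-np.sin(a)],[np.sin(a),np.cos(a)]])
print("line in knob",[(r(.719).T@(q-[.4522,.1301])).round(4) for q in L])
yaw=R.from_quat(s['ee_rot']).as_matrix(); yaw=np.arctan2(yaw[1,0],yaw[0,0]); print("tool yaw",yaw,s['tool_pos'])
for z0 in (.116,.118,.120):
    f=lambda uv,z:(r(yaw).T@(px2w(C,px(*uv),z)[:2]-s['tool_pos'][:2])).round(4)
    print(z0,"nose",f((293,298),z0),"line",f((295,364),z0+.034),f((295,474),z0+.034))
print("collar in tool",r(yaw).T@(p[:2]-s['tool_pos'][:2]))
E
python3 m6.py
```

```text
knob [ 4.52362108e-01  1.28716229e-01  7.22118297e-01 -2.40249747e-06
  6.77838124e-03] 186.15686274509807 1894
[139 144 146] [143. 142.  60.  75. 137. 143.  82. 144. 144. 142. 142. 146. 144. 143.]
spindle [0.62942827 0.17266028 0.54449536 0.00561498 0.02229885] 132628.74509803922 133716
[[276.23341353 203.53622963]] [[435.02447128 194.20900834]]
2764
collar [0.6307965  0.17380725 0.53264886 0.00606889 0.02334597] 72.95686274509804
line in knob [array([ 0.0068, -0.0008]), array([ 0.0303, -0.0013])]
tool yaw 0.5402428875082476 [0.57796855 0.14354189 0.10013963]
0.116 nose [0.0329 0.0008] line [0.0301 0.0003] [0.0074 0.0003]
0.118 nose [0.0335 0.0008] line [0.0309 0.0003] [0.0085 0.0003]
0.12 nose [0.0341 0.0008] line [0.0317 0.0003] [0.0097 0.0003]
collar in tool [ 0.06087121 -0.00121667]
```

```bash
cat > m7.py <<'E'
from h import *
b=.536; r=lambda a:np.array([[np.cos(a),-np.sin(a)],[np.sin(a),np.cos(a)]])
T=np.array([.57797,.14354])+r(.5402)@[.0606,-.0017]; print(T)
env.command_gripper(0,60)
env.movep([*T,.07],down(b)); env.sleep(.15); s0=env.sense()
offs=[(0,0)]+[(d*np.cos(t),d*np.sin(t)) for d in (.0009,.0018) for t in np.arange(0,2*np.pi,np.pi/3)]
for o in offs:
    P=T+r(b)@o
    env.move_linear([*P,.0615],feed=.08)
    hit=env.move_linear([*P,.050],feed=.03,f_stop=7); s=env.sense()
    print(np.round(o,4),hit,s['tool_pos'].round(4),(s['contact_force']-s0['contact_force']).round(1),round(s['time_s'],2))
    if not hit or s['tool_pos'][2]<.053: np.save("P.npy",P); break
    if s['time_s']>36: break
E
python3 m7.py
```

```text
[0.63081524 0.17324911]
[0 0] False [0.6306 0.1732 0.0497] [-1.  -2.  -1.1] 28.45
```

The knob slid over the shaft on the first try with almost no force. Now I'll push it home and press.

```bash
python3 - <<'E'
from h import *
P=np.load("P.npy"); s0=env.sense()
for z in (.046,.0435,.042,.0405,.039,.0375,.036,.0345,.033):
    hit=env.move_linear([*P,z],feed=.03,f_stop=18); s=env.sense()
    print(z,hit,s['tool_pos'].round(4),(s['contact_force']-s0['contact_force']).round(1),round(s['finger_gap'],4),round(s['time_s'],2))
    if hit or s['contact_force'][2]-s0['contact_force'][2]>14: break
env.sleep(.3); s=env.sense(); print(s['tool_pos'].round(4),s['contact_force'].round(1),s['time_s'])
im=env.snapshot("wrist"); im2=env.snapshot("scene"); C=cam("scene"); q=w2px(C,[.63,.174,.07])[0].astype(int)
print(q); b=im2[q[1]-35:q[1]+35,q[0]-35:q[0]+35]
cv2.imwrite("pics/pr.png",np.clip(1.4*np.hstack([cv2.resize(im[60:340,140:420,::-1],(400,400)),cv2.resize(b[...,::-1],(400,400),interpolation=cv2.INTER_CUBIC)]),0,255).astype(np.uint8))
E
```

```text
0.046 False [0.6305 0.1732 0.0457] [0.5 1.2 0.6] 0.0249 28.73
0.0435 False [0.6306 0.1732 0.0433] [-0.2  1.3 -0.1] 0.0248 28.98
0.042 False [0.631  0.1733 0.0425] [0.  0.7 3.3] 0.0251 29.23
0.0405 False [0.6311 0.1733 0.0409] [-1.1 -0.2  4.1] 0.0252 29.48
0.039 False [0.6311 0.1733 0.0394] [-1.2  1.4  6. ] 0.0247 29.73
0.0375 False [0.6311 0.1733 0.0381] [-1.3  1.3  7.1] 0.0249 29.98
0.036 False [0.6312 0.1733 0.0378] [-3.8  0.7 12.3] 0.0246 30.23
0.0345 False [0.6313 0.1733 0.0377] [-5.9  0.1 20.8] 0.0249 30.48
[0.6313 0.1733 0.0377] [-6.8 -1.2 19.5] 30.7833
[351 231]
```

View pics/pr.png

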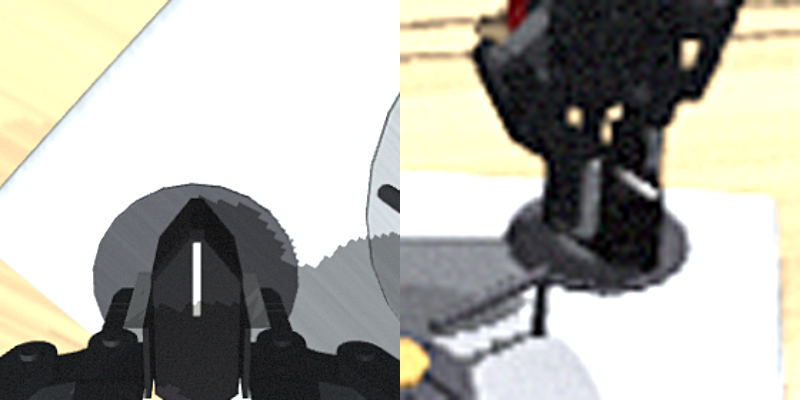

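The force profile fits the spec: collar contact at 0.0425, the spring going from about 4 to 8 N, and a hard stop at 0.0378, now held at about 20 N. The picture shows the knob seated flush with its nose covering the tab. Handing in.

```bash
python3 -c "
from workcell import env
env.sign_off(); s=env.sense(); print(s['time_s'],s['tool_pos'],s['contact_force'],s['finger_gap'])"
```

```text
the job is handed in; nothing more can be done
the job is handed in; nothing more can be done
```

I turned the lock knob about 1.2 rad clockwise past its detent. I then fitted the small black pointer knob on the D shaft with its nose over the tab, and handed the job in at about 31 s while still holding it pressed down.

**Last checks:**
- **Lock:** the wrist picture after the turn shows the bar about 70° clockwise of where it started. I didn't picture the lock again after the knob was fitted.
- **Fit and press:** the knob met the collar at a reported TCP z of 42.5 mm. The spring then took about 4 to 8 N, and the stop came at 37.8 mm, so the spindle is down about 4.7 of 5 mm. The arm holds it there with about 20 N, and the finger gap of 25 mm shows the knob still gripped.
- **Cups and striker:** I never moved near the cups or the striker, but I didn't re-measure where they are.

**What went wrong or disagreed:**
- **Fingertips:** the first grasp on the lock closed on nothing. A touch on the table showed the real fingertips about 26 mm behind the reported TCP, and I lowered all later grasps to match.
- **Position fits:** repeated camera fits differed by 1–2 mm. I placed the knob from one picture that showed both it and the shaft.
- **Final state:** the sensor read I tried after handing in was refused, so the last readings are from just before it.

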